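# Assemble the mini chopper and hold its lid down to run it

### The arm

A 7-joint arm with a two-finger parallel gripper is mounted at the origin on the work surface. World frame = base frame: x ahead of the robot, y to its left, z up, the work surface at z = 0. Lengths are in mm, angles in rad, forces in N, time in s.
With the tool pointing down it reaches from about 400 to 900 mm from the base axis. Payload 5.6 kg.
Tool frame: the origin (TCP) lies on the centre line of the jaws, within the pads' length; the fingertips stand manip.nose_length ahead of it and the grasp point (between the pads) lies 3 mm ahead of it (manip.nose_length is the distance from the TCP to the fingertips, in mm); z points along the fingers, y is the direction in which the jaws open and shut (so a half turn about z gives the same grasp; the last joint's range is limited). The gripper opens to 92 mm and grips with 3 to 60 N. Pads are 20 mm wide; open, the fingers measure 128 mm over their backs; the gripper's body (75 mm by 189 mm) begins 69 mm behind the grasp point.
Start: joints at [1.3, 0.468, -0.012, 1.603, 0.006, 1.071, -0.056], TCP at [146.75, -633.224, 236.592] pointing down, gripper open.
Joint ranges: [-2.53, 2.53], [-0.31, 2.02], [-1.57, 1.55], [0.28, 2.44], [-1.29, 4.43], [0.15, 1.84], [-2.92, 2.92]. Speed limits (rad/s): [2.57, 2.57, 3.14, 3.14, 3.14, 3.14, 3.14].

### API

Orientations are given as a rotation vector (axis times angle).
In Python, from station import manip, fingers, imaging gives the robot as it stands. The module is installed in compiled form; this text tells all that it offers. Calls block until the motion is done:
- manip.movep(position, orientation): joint-space move of the TCP to a pose.
- manip.line_to(position, ori=None, v=150): straight line of the TCP; ori=None keeps the orientation; v is the mean speed in mm/s.
- manip.movej(angles): joint-space move.
- fingers.release() and fingers.clamp(squeeze=None): open the fingers fully, or close them until they stop; squeeze is the grip in N (None keeps the last).
- manip.hold(seconds).
- manip.solve_ik(position, orientation): joint angles nearest the present ones, or None.
- manip.get_obs(): the state.
- imaging.read_camera(name): name is "scene" or "side" or "wrist"; returns (picture, depth): 420x560x3 uint8, red, green, blue; 420x560 float32, mm along the optical axis (not along the pixel's ray), 0 where there is no reading.
- imaging.calibration(name): a dict with "intrinsics" (3x3 intrinsics, pixels), "k1" (the pictures are not rectified: a ray, as slopes to the right and down, at radius r is drawn at 1 + k1 r^2 times it, then the intrinsics apply), "rvec" (rotation vector, rad) and "tvec" (3), from world to camera coordinates, as OpenCV has them. Camera axes: x right, y down, z forward; pixel columns grow to the right and rows downward; lengths in mm; the calibration is good to about 2 mm. A picture is of the moment at which its call begins: read the wrist's pose just before it. calibration takes no time and is no camera call; for the wrist camera it gives the pose at the moment of the call.
A pose or a line that the arm cannot do raises manip.MotionError and nothing moves.
- manip.job_done(): hands the job in, once; it reports no verdict.
The state is a dict: "clock": time; "joint_pos": joint angles; "dq": joint speeds; "effort": joint torques, N m; "eef_pos": TCP position; "tcp_rot": TCP orientation; "ft_force": force on the tool from outside, world axes, zero at the start; "torque": the same for the moment, N m; "finger_gap": finger opening in mm.
Only numpy, scipy, OpenCV 4.12 (cv2) and the standard library are available. Lean on these libraries where they do the work, as an engineer would, in place of code of your own. Each camera call takes 0.05 s, during which the arm holds its last target.

### The job

Put the mini chopper together and run it: lower the blade unit by hand over the steel spindle in the bowl until it is right down, set the lid squarely on the bowl, then press the lid firmly all the way down against its spring, without leaning on it hard. Finish while still holding the lid pressed down - the chopper runs only as long as it is held - and leave the other kitchen things where they stand.

Things in the scene. Friction and masses are not known exactly. Their poses are not given: they have to be found in the camera images.
- chopper: the fixed motor base of the mini chopper: dark green, round, 122 mm across, 68 mm high, with a clear bowl on top. Origin on the counter at the centre of its underside, z up. It stands in one of three places in a row across the counter; the blade unit and the lid stand in the other two.
- bowl (a joint): how far the bowl (with everything in it and on it) is pressed down into the base, in m: 0 = up, 0.008 = fully down at the stop; the motor runs from 0.006. A spring pushes it back up: with the blade unit and lid on it starts to move at a push of about 5 N and needs about 13 N at the stop.
- bowl_rim (a point): centre of the bowl's open top, in the plane of its rim, on the spindle's axis, z up; 148 mm above the counter when the bowl is up; goes down with the bowl. The clear bowl is 104 mm across outside, 97 mm inside, its flat floor 62 mm below the rim, with a white band round the rim.
- spindle_tip (a point): tip of the upright steel spindle in the middle of the bowl: 12 mm thick, 50 mm tall above the bowl's floor, its top 8 mm tapered to 6 mm; the tip is 12 mm below the rim.
- blade_mid (a point): centre, half-way up, of the blade unit standing upright: round hub 26 mm across, 95 mm tall, the top 37 mm a solid green grip, the rest white; two steel blades reach 40 mm from the axis, 10 and 30 mm above its foot. A 14.6 mm hole, 58 mm deep, in its foot slides over the spindle (any turn); right down, its foot is on the bowl's floor, this point 14.5 mm below the rim. About 70 g.
- lid_mid (a point): centre, half-way up, of the lid standing on its lower edge, z up: grey cover 116 mm across; its green hollow turret, 46 mm across, 11.5 to 52 mm above the lower edge, is the grip; it has room for the blade unit's top. The skirt, 8 mm deep, 110 mm wide inside, goes round the bowl's rim and its underside rests on it (any turn): this point is then 18 mm above the rim. About 140 g.
- mug: white mug, 82 mm across, 95 mm tall (origin under its centre); leave it alone
- spice_jar: amber spice jar with black cap, 45 mm across, 95 mm tall (origin under its centre); leave it alone
- ramekin: blue ramekin, 84 mm across, 45 mm tall (origin under its centre); leave it alone
- spoon: wooden spoon, 240 mm long, lying flat (origin under its middle); leave it alone
- pepper_mill: dark wooden pepper mill, 52 mm across, 155 mm tall (origin under its centre); leave it alone
- pasta_jar: glass jar with wooden lid, 90 mm across, 140 mm tall (origin under its centre); leave it alone
- measure: steel measuring cup with a handle, 72 mm across, 75 mm tall (origin under its centre); leave it alone
Mind the look-alikes: they are no part of the job. What is shaped like the part that bears lid_mid but red is not meant.

How it is judged:
By the outcome, as a careful person would: the job done as asked, in the order asked, and still so for the second after the job is handed in, while the arm keeps its last pose, push and grip.
It also fails if it takes over 64 s, if anything falls off the work surface, if the arm or the gripper's body presses on something with over 40 N, if the wrist force passes 120 N, or if a joint passes its speed limit or range.

## Working session

There is one attempt and no reset: what is moved stays moved. The work goes in short steps, each a Python script; the robot and the scene stay as the last script left them, time stands still between calls to the robot, and variables do not carry over. Pictures are saved under pics/ and viewed, and the job is handed in when it is done.

```bash
mkdir -p pics; python3 - <<'E'
from station import manip, fingers, imaging
import cv2
o=manip.get_obs();print(o['clock'],o['eef_pos'],o['tcp_rot'],manip.nose_length,o['ft_force'],o['finger_gap'])
import numpy as np
for n in ("scene","side","wrist"):
    p,d=imaging.read_camera(n);np.save(f'pics/{n}0.npy',d);cv2.imwrite(f'pics/{n}0.png',p[...,::-1])
    c=imaging.calibration(n);print(n,c);np.save(f'pics/{n}0_cal.npy',c,allow_pickle=True)
E
```

```text
0.0 [ 146.62193457 -632.71229758  235.65840524] [-3.11957011e+00 -3.56818738e-01  5.31870966e-04] 22.0 [ 0.47776354 -0.88309155  0.26989783] 92.37105962341147
scene {'intrinsics': array([[491.3467558 ,   0.        , 269.89683168],
       [  0.        , 491.3467558 , 213.02618143],
       [  0.        ,   0.        ,   1.        ]]), 'k1': -0.01810525873337689, 'rvec': array([ 1.77033631,  2.07677843, -0.60611354]), 'tvec': array([  69.77547986, -340.17230485, 1609.22405504])}
side {'intrinsics': array([[387.52595321,   0.        , 276.04596887],
       [  0.        , 387.52595321, 207.93872044],
       [  0.        ,   0.        ,   1.        ]]), 'k1': -0.06940882142189081, 'rvec': array([ 0.61068647, -2.50133438,  1.34167793]), 'tvec': array([ 420.79107974,  214.7840488 , 1075.21143374])}
wrist {'intrinsics': array([[301.75272523,   0.        , 282.09998341],
       [  0.        , 301.75272523, 216.38892307],
       [  0.        ,   0.        ,   1.        ]]), 'k1': 0.0007243665156209334, 'rvec': array([-2.27287989,  1.80500723,  0.26488383]), 'tvec': array([-648.55005076,  -32.76399335,  392.30967784])}
```

View pics/scene0.png

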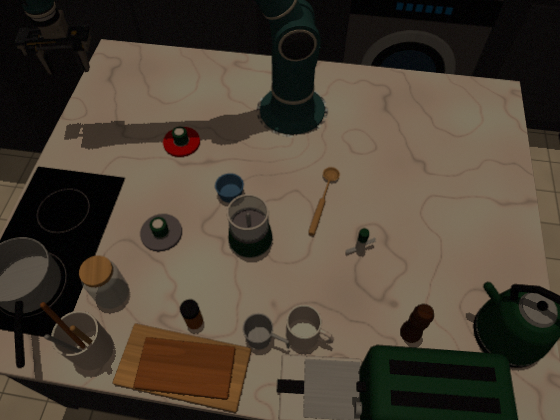

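View pics/side0.png

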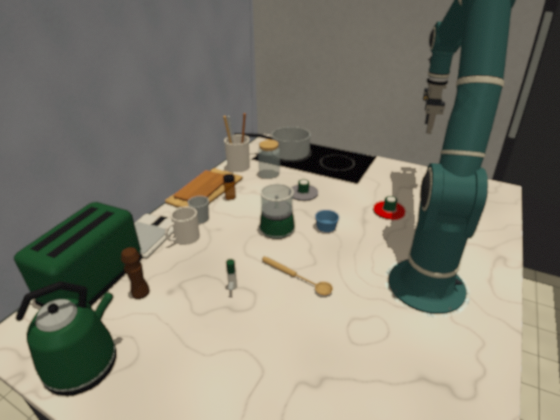

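View pics/wrist0.png

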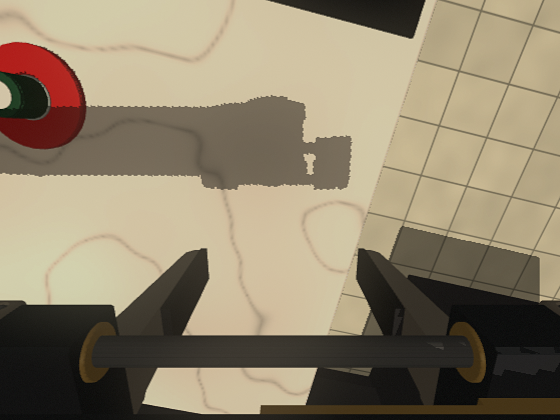

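The scene picture shows the chopper at about (249,225), the blade unit at (363,240), the grey lid at (161,232), and the red look-alike at (181,141). The ramekin stands just behind the bowl at (229,187). Next I get rough positions by casting rays.

```bash
cat > h.py <<'E'
import numpy as np, cv2
from scipy.spatial.transform import Rotation as R
def slopes(uv,c):
    # solve the radial model exactly via cv2
    uv=np.asarray(uv,float).reshape(-1,1,2)
    return cv2.undistortPoints(uv,c['intrinsics'],np.array([c['k1'],0,0,0.])).reshape(-1,2)
def pose(c):
    Rm=cv2.Rodrigues(c['rvec'])[0]; return Rm,-Rm.T@c['tvec']
def onplane(uv,c,z):
    s=slopes(uv,c);Rm,C=pose(c);d=np.c_[s,np.ones(len(s))]@Rm
    return C+d*((z-C[2])/d[:,2])[:,None]
def cloud(dep,c):
    v,u=np.mgrid[0:dep.shape[0],0:dep.shape[1]]
    s=slopes(np.c_[u.ravel(),v.ravel()],c);Rm,C=pose(c)
    P=C+(np.c_[s,np.ones(len(s))]*dep.reshape(-1,1))@Rm
    return P.reshape(*dep.shape,3)
def proj(P,c):
    return cv2.projectPoints(np.asarray(P,float).reshape(-1,3),c['rvec'],c['tvec'],c['intrinsics'],np.array([c['k1'],0,0,0.]))[0].reshape(-1,2)
def two(uv1,c1,uv2,c2):
    A=np.zeros((3,3));b=np.zeros(3)
    for uv,c in((uv1,c1),(uv2,c2)):
        Rm,C=pose(c);d=np.r_[slopes(uv,c)[0],1]@Rm;d/=np.linalg.norm(d);M=np.eye(3)-np.outer(d,d);A+=M;b+=M@C
    return np.linalg.solve(A,b)
def load(n): return cv2.imread(f'pics/{n}.png')[...,::-1],np.load(f'pics/{n}.npy'),np.load(f'pics/{n}_cal.npy',allow_pickle=True).item()
def snap(cam,name):
    from station import imaging
    c=imaging.calibration(cam);p,d=imaging.read_camera(cam)
    cv2.imwrite(f'pics/{name}.png',p[...,::-1]);np.save(f'pics/{name}.npy',d);np.save(f'pics/{name}_cal.npy',c,allow_pickle=True)
    return p,d,c
E
python3 - <<'E'
from h import *
p,d,c=load('scene0');P=cloud(d,c)
hsv=cv2.cvtColor(np.ascontiguousarray(p),cv2.COLOR_RGB2HSV)
print('cam',pose(c)[1])
def box(x,y,w,h,zmin):
    Q=P[y:y+h,x:x+w].reshape(-1,3);dd=d[y:y+h,x:x+w].ravel();m=(dd>0)&(Q[:,2]>zmin);Q=Q[m]
    print(Q.min(0).round(),Q.max(0).round(),np.median(Q,0).round(),len(Q))
for n,b in dict(chop=(222,190,55,70,10),blade=(342,222,38,38,55),lid=(138,210,48,42,8),turret=(150,215,22,24,40),red=(160,122,45,35,8),ram=(214,172,30,30,15),spoon=(300,165,45,75,4),mug=(283,303,45,50,20),cup=(242,312,45,40,20),jar=(178,298,28,35,30),mill=(398,300,38,45,40),pasta=(78,255,40,55,50)).items(): print(n,end=' ');box(*b)
g=(hsv[...,0]>50)&(hsv[...,0]<95)&(hsv[...,1]>80)
k=np.zeros_like(g);k[222:245,352:375]=1;
print('blade green',np.median(P[g&(k>0)],0))
big=cv2.resize(p[160:270,130:390,::-1],None,fx=3,fy=3,interpolation=cv2.INTER_CUBIC);cv2.imwrite('pics/crop1.png',big)
E
```

```text
cam [1131.34868405  132.81345992 1188.52791884]
chop [ 352. -144.   10.] [563.  17. 153.] [510. -44.  88.] 2478
blade [473. 240.  56.] [498. 267. 101.] [490. 252.  89.] 147
lid [ 462. -349.    8.] [ 575. -236.   60.] [ 527. -286.   13.] 1063
turret [ 494. -313.   40.] [ 543. -271.   60.] [ 521. -291.   50.] 210
red [ 135. -377.    8.] [ 253. -264.   59.] [ 205. -312.   13.] 751
ram [ 318. -172.   15.] [476. -63. 152.] [ 353. -128.   39.] 448
spoon [214.  63.   4.] [478. 211.  24.] [363. 135.  13.] 518
mug [699.  89.  20.] [791. 193. 100.] [753. 133.  68.] 967
cup [729.  -9.  20.] [810.  98.  98.] [757.  29.  61.] 626
jar [ 729. -160.   30.] [ 772. -118.  102.] [ 757. -135.   94.] 420
mill [675. 370.  40.] [720. 414. 159.] [707. 387. 135.] 638
pasta [ 667. -411.   50.] [ 756. -326.  146.] [ 725. -359.  138.] 1442
blade green [490.83266174 253.32022944  92.69239195]
```

View pics/crop1.png

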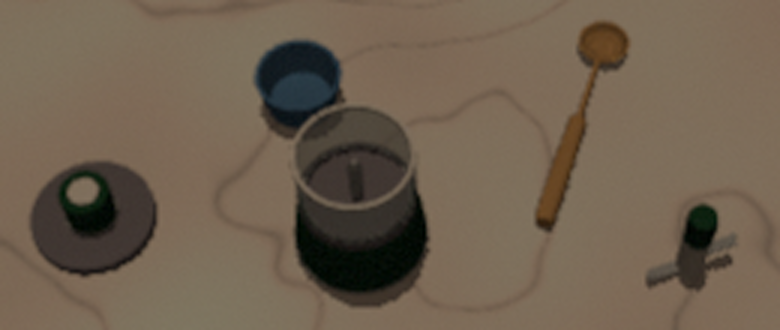

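Sizes and heights match what is given: the blade top is at z≈95–100 and the lid is about 113 across. Now I work out the wrist camera's mounting and choose viewing poses.

```bash
python3 - <<'E'
from h import *
from station import manip
c=load('wrist0')[2];o=manip.get_obs()
T=R.from_rotvec(o['tcp_rot']);Rm,C=pose(c)
print('cam in tool',T.inv().apply(C-o['eef_pos']));print('cam axes in tool',T.inv().apply(Rm).round(3))
print(T.as_matrix().round(3))
ori0=[np.pi,0,0]
for yaw in (0,np.pi/2,-np.pi/2,np.pi):
    r=(R.from_euler('z',yaw)*R.from_rotvec(ori0)).as_rotvec()
    for p in ((486,253,250),(486,253,90),(500,-50,300),(500,-50,180),(518,-292,250),(518,-292,38)):
        q=manip.solve_ik(list(p),list(r));print(round(yaw,2),p,None if q is None else np.round(q,2))
E
```

```text
cam in tool [  81.55566764   -1.10338444 -149.05671044]
cam axes in tool [[ 0.001  1.    -0.001]
 [-0.958  0.    -0.287]
 [-0.287  0.001  0.958]]
[[ 0.974  0.226 -0.   ]
 [ 0.226 -0.974  0.001]
 [-0.    -0.001 -1.   ]]
0 (486, 253, 250) [ 0.36  0.62 -1.25  1.79  0.64  1.21 -2.65]
0 (486, 253, 90) [ 0.08  0.67 -0.81  1.92  0.65  0.84 -2.65]
0 (500, -50, 300) [ 0.55  0.21 -0.58  1.85  0.13  1.12 -1.65]
0 (500, -50, 180) [ 0.45  0.34 -0.49  1.99  0.21  0.86 -1.73]
0 (518, -292, 250) [ 0.6   0.37 -0.18  1.72  0.08  1.06 -1.18]
0 (518, -292, 38) [ 0.55  0.64 -0.12  1.85  0.12  0.65 -1.21]
1.57 (486, 253, 250) [ 0.18  0.45 -0.92  1.8   0.4   1.1  -0.88]
1.57 (486, 253, 90) [ 0.08  0.67 -0.81  1.92  0.65  0.84 -1.08]
1.57 (500, -50, 300) [ 0.65  0.23 -0.71  1.85  0.17  1.12 -0.12]
1.57 (500, -50, 180) [ 0.58  0.38 -0.66  1.98  0.3   0.88 -0.24]
1.57 (518, -292, 250) [ 0.82  0.41 -0.48  1.71  0.21  1.08  0.28]
1.57 (518, -292, 38) [ 0.76  0.68 -0.4   1.84  0.39  0.7   0.14]
-1.57 (486, 253, 250) [ 0.38  0.67 -1.31  1.79  0.69  1.24  2.02]
-1.57 (486, 253, 90) [ 0.35  1.04 -1.33  1.91  1.11  1.2   1.74]
-1.57 (500, -50, 300) [-1.07  0.36  1.39  1.94 -0.39  1.16 -2.68]
-1.57 (500, -50, 180) [-0.95  0.67  1.36  2.06 -0.76  1.06 -2.36]
-1.57 (518, -292, 250) [ 0.38  0.36  0.1   1.74 -0.04  1.05 -2.65]
-1.57 (518, -292, 38) [ 0.3   0.64  0.21  1.87 -0.21  0.65 -2.51]
3.14 (486, 253, 250) [ 0.36  0.62 -1.25  1.79  0.64  1.21  0.49]
3.14 (486, 253, 90) [ 0.14  0.71 -0.91  1.92  0.73  0.88  0.42]
3.14 (500, -50, 300) [ 0.87  0.3  -0.99  1.84  0.28  1.15  1.36]
3.14 (500, -50, 180) [ 0.8   0.48 -0.95  1.97  0.48  0.94  1.18]
3.14 (518, -292, 250) [ 1.    0.47 -0.73  1.69  0.34  1.11  1.75]
3.14 (518, -292, 38) [ 0.89  0.74 -0.59  1.83  0.58  0.75  1.56]
```

```bash
cat >> h.py <<'E'
ORI=list((R.from_euler('z',np.pi/2)*R.from_rotvec([np.pi,0,0])).as_rotvec())
E
python3 - <<'E'
from h import *
from station import manip
for n,p in (('wlid',(518,-292,260)),('wchop',(500,-50,320)),('wblade',(486,253,260))):
    manip.movep(list(p),ORI);manip.hold(0.2);snap('wrist',n);o=manip.get_obs();print(n,o['clock'],o['eef_pos'].round(1),o['ft_force'].round(2),o['dq'].max().round(3))
a=np.hstack([cv2.resize(cv2.imread(f'pics/{n}.png'),(400,300)) for n in('wlid','wblade')]);cv2.imwrite('pics/two.png',a)
E
```

```text
wlid 2.2333 [ 517.7 -292.7  259.9] [ 0.14 -0.37  0.48] 0.001
wchop 3.4667 [500.1 -51.2 319.5] [ 0.43  0.21 -0.23] 0.0
wblade 4.9 [486.6 251.9 260.2] [ 0.91 -0.12 -0.29] 0.001
```

View pics/two.png

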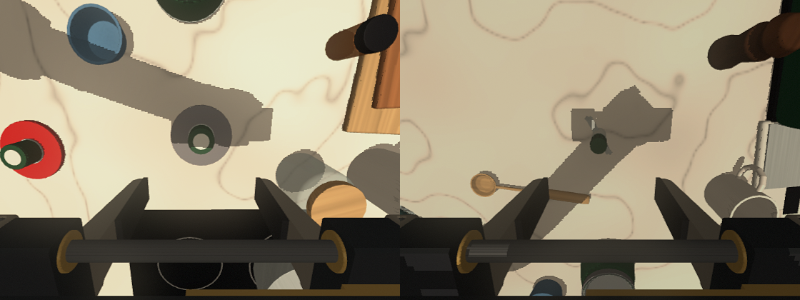

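View pics/wchop.png

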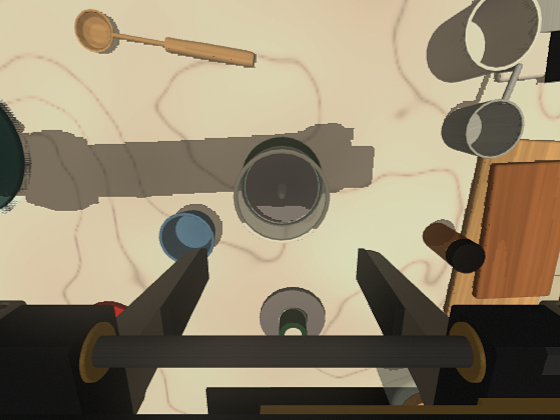

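```bash
python3 - <<'E'
from h import *
def crop(n,x,y,w,h,f):
    im=cv2.imread(f'pics/{n}.png')[y:y+h,x:x+w];return cv2.resize(im,(int(w*f),int(h*f)),interpolation=cv2.INTER_NEAREST)
a=crop('wchop',222,130,120,120,3.3);b=crop('wblade',240,160,80,80,5)[:396,:396]
cv2.imwrite('pics/z1.png',np.hstack([a,b]))
cv2.imwrite('pics/z2.png',crop('wlid',230,140,100,100,5))
E
```

```text
(no output)
```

View pics/z1.png

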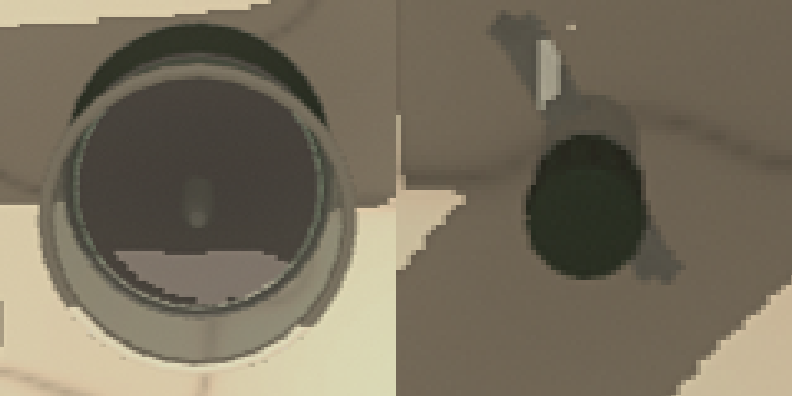

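View pics/z2.png

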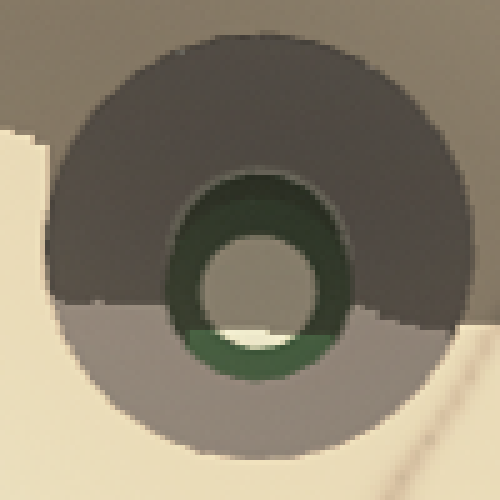

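```bash
python3 - <<'E'
from h import *
def circ(Q):
    A=np.c_[Q,np.ones(len(Q))];s=np.linalg.lstsq(A,(Q**2).sum(1),rcond=None)[0];cc=s[:2]/2;return cc,np.sqrt(s[2]+cc@cc)
def hull_fit(mask,c,z):
    m=mask.astype(np.uint8);n,l,st,_=cv2.connectedComponentsWithStats(m);i=1+st[1:,4].argmax();k=max(cv2.findContours((l==i).astype(np.uint8),0,cv2.CHAIN_APPROX_NONE)[0],key=len)
    h=cv2.convexHull(k)[:,0]
    return onplane(h,c,z)[:,:2],h,st[i]
p,d,c=load('wchop');P=cloud(d,c)
print('spindle tip plane136',onplane([(281.7,196)],c,136),'depth',P[196,281:283].round(1), 'rim approx from L/R/B:',onplane([(234.1,192),(330.2,192),(282.2,240.9)],c,148).round(1))
Z=P[...,2];m=(abs(Z-148)<5)&(d>0);m[:130]=0;m[250:]=0;m[:,:225]=0;m[:,340:]=0
Q=P[m];print('rim depth',circ(Q[:,:2]),len(Q),np.median(Q[:,2]))
Q,h,st=hull_fit(m,c,148);print('rim hull',circ(Q),st)
p,d,c=load('wblade');P=cloud(d,c);Z=P[...,2]
m=(Z>89)&(d>0);m[:160]=0;m[240:]=0;m[:,:240]=0;m[:,320:]=0
Q=P[m];print('blade top',Q.mean(0),Q.min(0),Q.max(0));Q,h,st=hull_fit(m,c,95);print(circ(Q),st)
p,d,c=load('wlid');P=cloud(d,c);Z=P[...,2]
m=(Z>48)&(d>0);m[:140]=0;m[240:]=0;m[:,:230]=0;m[:,330:]=0
Q=P[m];print('turret top',Q.mean(0));Q,h,st=hull_fit(m,c,52);print(circ(Q),st)
m=(Z>5)&(d>0);m[:140]=0;m[240:]=0;m[:,:230]=0;m[:,330:]=0
Q,h,st=hull_fit(m,c,11.5);print('cover',circ(Q),st)
E
```

```text
spindle tip plane136 [[499.62574196 -44.87700111 136.        ]] depth [[498.8 -44.8 136.5]
 [500.  -44.8 136.5]] rim approx from L/R/B: [[448.1 -37.6 148. ]
 [552.2 -37.8 148. ]
 [500.1 -94.4 148. ]]
rim depth (array([499.49146689, -43.97816334]), np.float64(49.925714406933274)) 1322 148.8368242935208
rim hull (array([499.50080932, -44.43642185]), np.float64(52.44477052139764)) [ 234  149   96   95 1322]
blade top [482.50042433 254.47743681  95.6424455 ] [469.56028561 241.0311092   89.38293939] [495.62755886 266.66499915  97.56745981]
(array([482.57148107, 254.3700772 ]), np.float64(13.132093330153767)) [266 191  25  25 455]
turret top [ 517.06616077 -293.30136833   53.19274671]
(array([ 517.06828138, -293.88134313]), np.float64(22.730203195586263)) [ 263  179   38   37 1087]
cover (array([ 517.09662275, -294.01526287]), np.float64(57.625479330453075)) [ 239  147   86   85 5719]
```

Everything agrees: the radii come out at 52.4, 13.1 and 57.6 mm, close to nominal, and the heights match too. Now I grasp the blade unit.

```bash
python3 - <<'E'
from h import *
from station import manip,fingers
def s(t):
    o=manip.get_obs();print(t,round(o['clock'],2),o['eef_pos'].round(1),o['ft_force'].round(2),round(o['finger_gap'],1))
manip.line_to([482.5,254.4,90],v=150);s('down')
fingers.clamp(20);s('clamp')
manip.line_to([482.5,254.4,130],v=100);s('lift')
manip.line_to([482.5,254.4,300],v=250)
manip.movep([499.5,-44.6,300],ORI);manip.hold(0.2);s('over');snap('scene','s1');snap('side','d1');snap('wrist','w1')
a=cv2.imread('pics/s1.png')[120:280,190:330];b=cv2.imread('pics/d1.png')[100:260,210:350]
cv2.imwrite('pics/z3.png',np.hstack([cv2.resize(a,None,fx=2.8,fy=2.8),cv2.resize(b,None,fx=2.8,fy=2.8)]))
E
```

```text
down 6.18 [483.  254.8  90.8] [-0.31  0.69  0.38] 91.6
clamp 7.19 [482.5 254.4  90. ] [-0.14 -0.05 -0.3 ] 25.6
lift 7.74 [482.6 254.2 130.2] [ 0.07  0.29 -1.05] 25.5
over 9.93 [499.7 -43.1 300. ] [ 0.16 -0.44 -0.95] 25.6
```

View pics/z3.png

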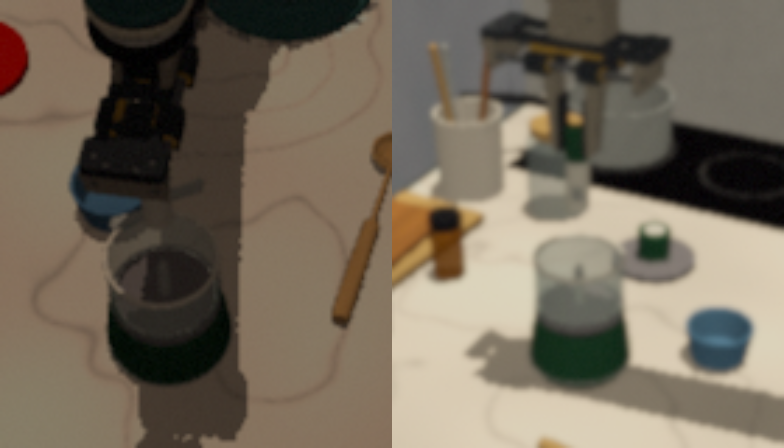

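View pics/w1.png

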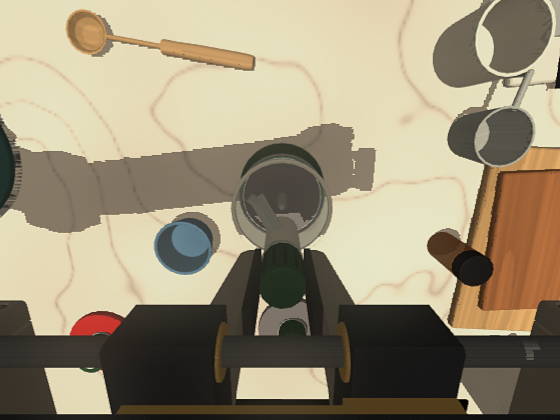

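The blade unit hangs upright in the jaws (gap 25.6, weight about 0.7–0.9 N), and its foot is above the bowl. I lower it in steps and watch the force.

```bash
python3 - <<'E'
from h import *
from station import manip,fingers
print(np.mean([manip.get_obs()['eef_pos'] for _ in range(20)],0).round(2))
x,y=499.5,-44.6
manip.line_to([x,y,235],v=200)
for z in (228,222,216,210,200,190,182,179,177.5,176.5,175.5):
    manip.line_to([x,y,z],v=60)
    f=np.mean([manip.get_obs()['ft_force'] for _ in range(8)],0);o=manip.get_obs()
    print(z,round(o['clock'],2),o['eef_pos'].round(1),f.round(2),round(o['finger_gap'],1))
    if abs(f[2]+0.8)>3.5 or np.hypot(f[0],f[1])>4: print('stop');break
snap('wrist','w2');snap('side','d2')
E
```

```text
[499.6  -43.87 300.03]
228 10.82 [499.8 -44.7 228.5] [ 0.32 -0.4  -0.16] 25.5
222 11.07 [499.3 -44.6 221.8] [ 0.03 -0.36 -0.56] 25.5
216 11.32 [499.2 -44.6 215.6] [ 0.86 -1.23  0.33] 25.7
210 11.57 [499.2 -44.6 209.6] [ 0.06  0.3  -0.99] 25.5
200 11.88 [499.2 -44.6 199.5] [-0.01  0.73 -1.28] 25.4
190 12.2 [499.3 -44.6 189.5] [-0.13  0.49  0.06] 25.3
182 12.48 [499.3 -44.6 181.6] [ 0.56 -0.46 -0.62] 25.5
179 12.73 [499.5 -44.6 178.9] [ 0.01  0.04 -0.86] 25.8
177.5 12.98 [499.5 -44.6 177.5] [-0.27  0.6  -0.33] 25.1
176.5 13.23 [499.5 -44.6 176.5] [-0.35 -0.7  -1.02] 25.3
175.5 13.48 [499.7 -44.6 175.9] [-1.21  0.31  3.84] 25.5
stop
```

View pics/w2.png

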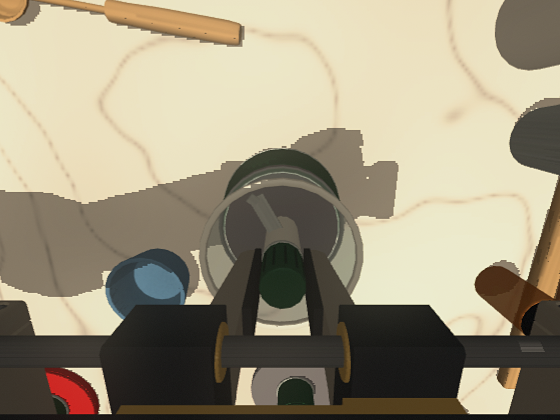

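It bottomed at TCP z≈176, exactly as predicted for the foot on the floor (86+90), with about 4 N of reaction. I release it and check.

```bash
python3 - <<'E'
from h import *
from station import manip,fingers
def s(t):
    o=manip.get_obs();print(t,round(o['clock'],2),o['eef_pos'].round(1),o['ft_force'].round(2),round(o['finger_gap'],1))
fingers.release();s('rel')
manip.line_to([499.5,-44.6,320],v=250);manip.hold(0.1);p,d,c=snap('wrist','w3');s('up')
P=cloud(d,c);Z=P[...,2]
m=(Z>172)&(Z<190)&(d>0);m[:130]=0;m[250:]=0;m[:,:225]=0;m[:,340:]=0
Q=P[m];print('blade top',Q.mean(0),np.median(Q[:,2]),len(Q))
m=(abs(Z-148)<3)&(d>0);m[:130]=0;m[250:]=0;m[:,:225]=0;m[:,340:]=0
h=cv2.convexHull(np.argwhere(m)[:,::-1].astype(np.float32));(a,b),r=cv2.minEnclosingCircle(h);print('rim c',onplane([(a,b)],c,148),r)
cv2.imwrite('pics/z4.png',cv2.resize(cv2.imread('pics/w3.png')[130:260,215:350],None,fx=4,fy=4))
E
```

```text
rel 14.64 [499.5 -44.6 175.5] [-0.06 -0.59  0.04] 91.9
up 15.52 [498.5 -44.7 318.2] [-0.31  0.64 -0.75] 91.7
blade top [499.80476743 -44.07051265 181.39512702] 181.8769245006863 555
rim c [[499.54340748 -41.67758871 148.        ]] 48.016963958740234
```

View pics/z4.png

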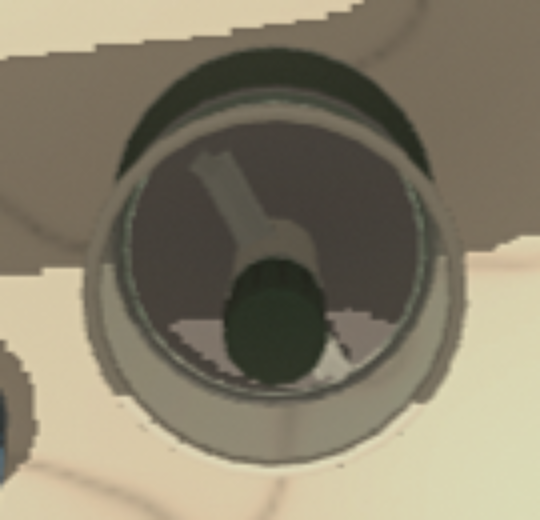

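The blade top is at z 181.4 (expected 181) and centred at (499.8,-44.1), so it is seated and upright. The rim centre printed here isn't perspective-corrected, so I keep the earlier hull fit. Next, the lid.

```bash
python3 - <<'E'
from h import *
from station import manip,fingers
def s(t):
    f=np.mean([manip.get_obs()['ft_force'] for _ in range(8)],0)
    o=manip.get_obs();print(t,round(o['clock'],2),o['eef_pos'].round(1),f.round(2),round(o['finger_gap'],1))
x,y=517.1,-293.9
manip.movep([x,y,180],ORI)
manip.line_to([x,y,38],v=130);s('down')
fingers.clamp(40);s('clamp')
manip.line_to([x,y,80],v=80);s('lift')
manip.line_to([x,y,290],v=250)
manip.movep([499.5,-44.6,290],ORI);manip.hold(0.1)
manip.line_to([499.5,-44.6,235],v=150);manip.hold(.2);s('over')
snap('side','d5');snap('wrist','w5');snap('scene','s5')
a=cv2.imread('pics/s5.png')[120:280,190:330];b=cv2.imread('pics/d5.png')[100:260,210:350]
cv2.imwrite('pics/z5.png',np.hstack([cv2.resize(a,None,fx=2.8,fy=2.8),cv2.resize(b,None,fx=2.8,fy=2.8)]))
E
```

```text
down 17.87 [ 517.7 -294.1   38.8] [-0.16 -0.1   0.8 ] 91.8
clamp 18.63 [ 517.  -293.9   38. ] [0.3  0.16 0.97] 45.4
lift 19.31 [ 517.  -294.1   80.2] [ 0.76  0.86 -1.76] 46.0
over 22.1 [500.2 -44.7 236. ] [ 0.5  -0.08 -1.57] 45.5
```

View pics/z5.png

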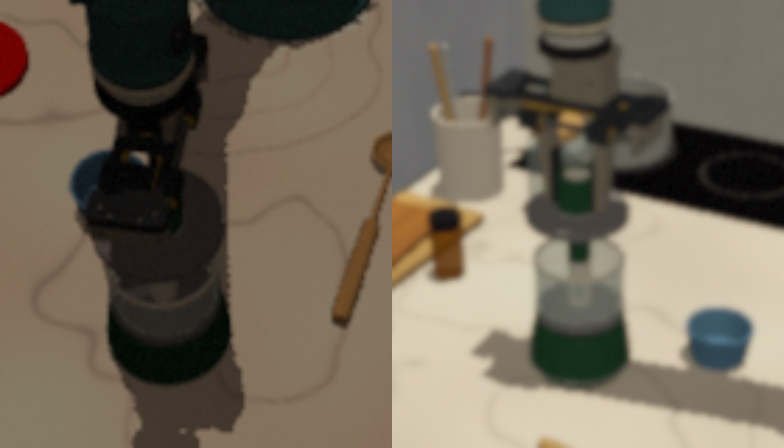

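View pics/w5.png

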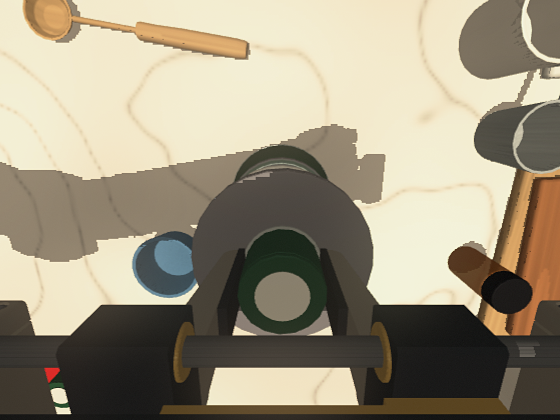

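The lid is held level and concentric with the bowl. I lower it onto the rim (contact expected at TCP z≈178) while watching the force.

```bash
python3 - <<'E'
from h import *
from station import manip,fingers
x,y=499.5,-44.6
manip.line_to([x,y,192],v=120)
for z in (188,185,183,181,179.5,178.5,177.8,177.2,176.6):
    manip.line_to([x,y,z],v=40)
    f=np.mean([manip.get_obs()['ft_force'] for _ in range(8)],0);O=[manip.get_obs() for _ in range(8)];t=np.mean([o['torque'] for o in O],0)
    print(z,round(O[0]['clock'],2),np.mean([o['eef_pos'] for o in O],0).round(1),f.round(2),t.round(2))
    if f[2]>1.5 or np.hypot(f[0],f[1])>4: print('stop');break
snap('wrist','w6');snap('side','d6');snap('scene','s6')
a=cv2.imread('pics/s6.png')[120:280,190:330];b=cv2.imread('pics/d6.png')[100:260,210:350]
cv2.imwrite('pics/z6.png',np.hstack([cv2.resize(a,None,fx=2.8,fy=2.8),cv2.resize(b,None,fx=2.8,fy=2.8)]))
E
```

```text
188 23.01 [499.7 -44.6 188.3] [ 0.29 -0.05 -1.97] [-0.02 -0.11 -0.05]
185 23.26 [499.4 -44.7 184.9] [ 0.27  0.17 -1.3 ] [-0.03 -0.08  0.04]
183 23.51 [499.4 -44.6 182.9] [ 0.29 -0.83 -0.52] [-0.07 -0.08 -0.03]
181 23.76 [499.4 -44.6 180.9] [ 0.69 -0.37 -2.19] [-0.06 -0.06  0.03]
179.5 24.01 [499.4 -44.6 179.4] [ 0.65  0.06 -1.85] [-0.02 -0.14  0.03]
178.5 24.26 [499.4 -44.6 178.4] [-0.27 -0.09 -1.06] [-0.06 -0.11  0.01]
177.8 24.51 [499.6 -44.6 178. ] [-0.22 -0.72  0.19] [-0.02  0.02 -0.03]
177.2 24.76 [499.7 -44.6 177.6] [-1.12 -0.48  4.39] [-0.01  0.36  0.02]
stop
```

View pics/z6.png

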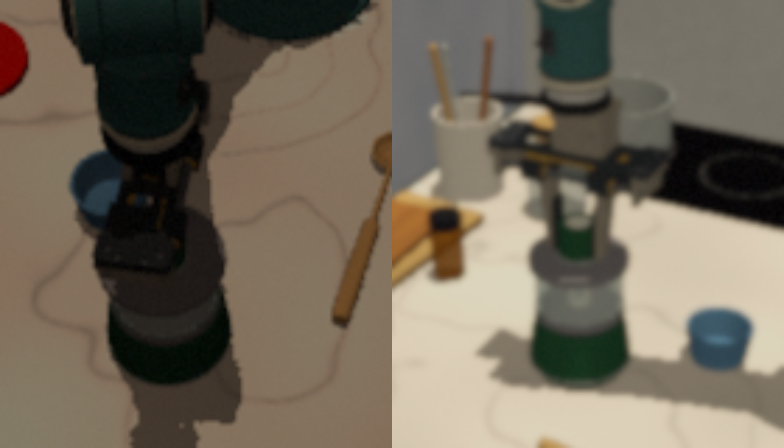

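The lid went on at exactly z 178, square, with no side force. Now I press in small steps until the stop shows as a steeper force rise near z≈170.

```bash
python3 - <<'E'
from h import *
from station import manip,fingers
x,y=499.5,-44.6
for z in (175.5,174,172.5,171.5,170.8,170.2,169.8,169.4,169.0,168.6,168.2,167.8):
    manip.line_to([x,y,z],v=15);manip.hold(0.1)
    O=[manip.get_obs() for _ in range(20)];f=np.mean([o['ft_force'] for o in O],0);t=np.mean([o['torque'] for o in O],0)
    print(z,round(O[0]['clock'],2),np.mean([o['eef_pos'] for o in O],0).round(2),f.round(2),t.round(2),round(O[0]['finger_gap'],1))
    if f[2]>14.5 or np.hypot(f[0],f[1])>6: print('stop');break
E
```

```text
175.5 25.27 [499.66 -44.61 175.81] [-1.95  0.22  6.38] [-0.02  0.45 -0.04] 45.7
174 25.62 [499.68 -44.6  174.46] [-2.32 -0.09  7.83] [-0.05  0.52 -0.04] 45.5
172.5 25.98 [499.65 -44.58 173.1 ] [-2.44 -0.53  8.91] [-0.08  0.63 -0.03] 45.2
171.5 26.32 [499.7  -44.59 172.2 ] [-2.81 -0.6  11.1 ] [-0.1   0.76  0.09] 45.4
170.8 26.68 [499.68 -44.57 171.57] [-3.13 -0.33 10.25] [-0.09  0.76 -0.02] 45.3
170.2 27.02 [499.69 -44.57 171.03] [-3.92 -0.8  11.38] [-0.09  0.83  0.02] 45.5
169.8 27.38 [499.71 -44.58 170.68] [-3.96  0.11 10.73] [-0.07  0.87  0.  ] 45.5
169.4 27.73 [499.67 -44.59 170.31] [-3.77  0.07 11.64] [-0.08  0.88 -0.01] 46.0
169.0 28.07 [499.69 -44.58 169.95] [-4.26 -0.16 12.97] [-0.06  0.87  0.  ] 45.8
168.6 28.43 [499.7  -44.58 169.89] [-4.09 -0.49 16.9 ] [-0.1   1.26 -0.01] 45.9
stop
```

The stop is clear: z holds at 169.9 (8 mm of travel) while the force jumps from 13 to 17 N. I verify the lid height and level, and that the other things haven't moved.

```bash
python3 - <<'E'
from h import *
from station import manip,fingers
manip.hold(0.6)
O=[manip.get_obs() for _ in range(20)];print(O[0]['clock'],np.mean([o['eef_pos'] for o in O],0).round(2),np.mean([o['ft_force'] for o in O],0).round(2))
for n,w in (('w6','before'),(None,'now')):
    p,d,c=load(n) if n else snap('wrist','w7')
    P=cloud(d,c)
    m=(d>0)&(P[...,2]>135)&(P[...,2]<158)&(np.hypot(P[...,0]-499.5,P[...,1]+44.6)<57)&(np.hypot(P[...,0]-499.5,P[...,1]+44.6)>26)&(P[...,1]>-60)
    m=cv2.erode(m.astype(np.uint8),np.ones((5,5)))>0
    Q=P[m];A=np.c_[Q[:,:2]-[499.5,-44.6],np.ones(len(Q))];k=np.linalg.lstsq(A,Q[:,2],rcond=None)[0]
    print(w,'cover z at centre',k[2].round(2),'slope mm/100mm',(k[:2]*100).round(2),len(Q))
p,d,c=snap('scene','s7');snap('side','d7')
b=cv2.cvtColor(load('scene0')[0],cv2.COLOR_RGB2BGR)
cv2.imwrite('pics/z7.png',np.hstack([cv2.resize(cv2.imread('pics/s7.png'),(400,300)),cv2.resize(cv2.imread('pics/d7.png'),(400,300))]))
P=cloud(d,c);P0=cloud(load('scene0')[1],c)
for n,(x,y,w,h,z) in dict(mug=(283,303,45,50,20),cup=(242,312,45,40,20),jar=(178,298,28,35,30),mill=(398,300,38,45,40),pasta=(78,255,40,55,50),spoon=(300,165,45,75,4)).items():
    f=lambda X:(lambda Q:Q[Q[:,2]>z].mean(0).round(1))(X[y:y+h,x:x+w].reshape(-1,3));print(n,f(P0),f(P))
E
```

```text
29.025 [499.7  -44.58 169.87] [-5.18  0.1  15.49]
before cover z at centre 152.14 slope mm/100mm [-0.01  0.01] 8282
now cover z at centre 144.71 slope mm/100mm [-0.05 -0.44] 8682
mug [746.6 133.7  74.2] [747.2 133.9  75.1]
cup [767.6  33.3  70.3] [767.5  33.4  71.2]
jar [ 758.2 -133.8   90.4] [ 758.3 -133.8   90.1]
mill [713.6 382.8 140.8] [710.4 384.6 131.3]
pasta [ 724.2 -357.9  129.3] [ 723.4 -358.9  127.2]
spoon [360.1 137.5  30.5] [382.  135.8  59.7]
```

View pics/z7.png

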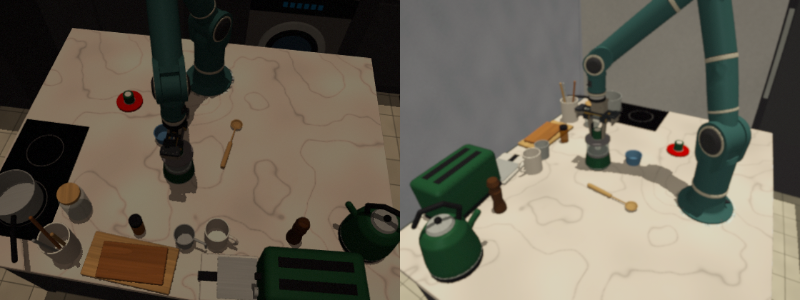

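View pics/w7.png

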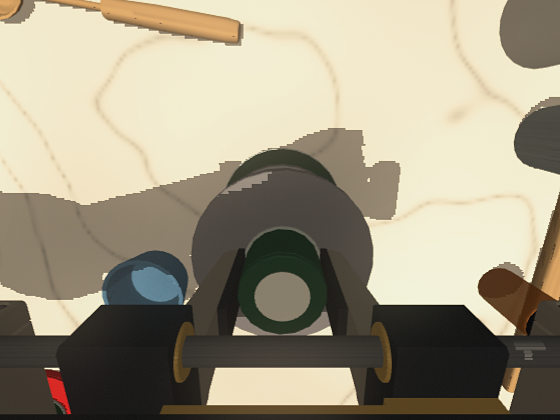

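```bash
python3 - <<'E'
from h import *
a=load('scene0')[0].astype(float);b=load('s7')[0].astype(float)
for n,(x,y,w,h) in dict(mug=(283,303,45,50),cup=(242,312,45,40),jar=(178,298,28,35),mill=(398,300,38,45),pasta=(78,255,40,55),spoon=(308,165,35,75),ram=(212,172,34,30)).items():
    A=a[y:y+h,x:x+w].mean(2);B=b[y:y+h,x:x+w].mean(2)
    print(n,cv2.phaseCorrelate(A,B),np.abs(A-B).mean().round(1))
w5=load('w5');w7=load('w7')
for n in('wchop','w7'):
    p,d,c=load(n);h=cv2.cvtColor(np.ascontiguousarray(p),cv2.COLOR_RGB2HSV);P=cloud(d,c);m=(h[...,0]>95)&(h[...,0]<120)&(h[...,1]>70)&(P[...,2]>38)&(P[...,2]<60)&(d>0);Q=P[m];print(n,'ramekin',Q[:,:2].min(0).round(),Q[:,:2].max(0).round())
E
```

```text
mug ((0.47103286745739226, 0.038295449839740314), 0.993549887082043) 4.1
cup ((0.4780664162979029, -0.03839354751792001), 0.9916372602312961) 4.0
jar ((0.009423845373047968, 0.0025639427404478), 0.9752278918806128) 3.6
mill ((-0.002963491446951849, 0.47696149724527004), 1.0082482993220083) 3.8
pasta ((-0.04701189648342208, -0.0364956830505605), 0.984902111397525) 3.6
spoon ((-0.02915412301063114, 0.4850950184651026), 0.9651530046736249) 4.9
ram ((-0.06351980669115775, -0.14692628942989217), 0.6879901628442027) 22.0
wchop ramekin [ 317. -165.] [397. -90.]
w7 ramekin [ 315. -140.] [399. -90.]
```

Nothing else moved: the half-pixel shifts only appear on patches with odd dimensions, and the ramekin's edges match. Handing in.

```bash
python3 - <<'E'
from station import manip
import numpy as np
O=[manip.get_obs() for _ in range(10)];print(O[0]['clock'],O[0]['eef_pos'],np.mean([o['ft_force'] for o in O],0).round(1))
manip.job_done()
E
```

```text
29.175 [499.71930338 -44.57396855 169.8988721 ] [-5.   0.3 15.4]
the job is handed in; nothing more can be done
```

The chopper is assembled, and I handed it in at 29.2 s with the gripper still holding the lid pressed down.

- **Blade unit:** I lowered it over the spindle until its foot met the floor at the expected height. Its top then measured z 181.4 mm (181 expected), and it was centred and upright.
- **Lid:** the grey lid met the rim at exactly TCP z 178 mm, level and with no noticeable side force.
- **Pressing:** the tool went down 8.1 mm, and the stop showed as the force jumping from 13 to 17 N without further travel. It was holding at about 15.4 N down and 5 N sideways at hand-in.
- **Checks that disagreed:**
  - By depth camera the lid dropped only 7.4 mm, with a slope of 0.4 mm per 100 mm. That is within the camera's noise and still above the 6 mm the motor needs.
  - One rim-centre check was about 3 mm off. I ignored it because it was not corrected for perspective; the earlier fit was the one used.
  - Depth averages for the pepper mill and spoon shifted, but comparing the pictures showed neither had moved.
- **Other things:** the picture comparison showed no movement of the mug, measuring cup, spice jar or pasta jar either. The arm partly hid the ramekin in that view, but most of its measured edges matched to within 2 mm. The fourth, hidden behind the fingers, could not be compared.

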